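# Clamp a coat hook with the ratchet handle

## Task

Slide the loose coat hook's foot plate into the clamp, under the screw foot, until it butts against the back stop. Then swing the ratchet handle to and fro between its two stop pins until the screw foot has come down and grips the plate firmly: stop as soon as pushing the knob clockwise, short of the pin, takes about 10 N, for from about 15 N the plate would be bruised. Let go, leaving the hook home and clamped, and the other things on the shelf undisturbed.

Things in the scene. Friction and masses are not known exactly. Their poses are not given: they have to be found in the camera images.
- clamp: dark steel clamp fixed to the shelf: 2 guide rails 12 mm high, 59 mm channel between, a bridge over it (z 48 to 56 mm, 77 mm wide, x -28 to +28 mm). Origin: on the shelf, on the vertical screw axis. +x runs from the open flared mouth (x = -70 mm) to the back stop (face at x = +30 mm); +z up. The channel floor is the shelf. Only the knob is higher than 82 mm.
- head: middle of the bridge, carrying the screw, wheel, handle and screw foot; origin and axes as the clamp's. The foot is a 44 mm steel disc under the bridge on the screw axis; it starts 2 to 9 mm above the plate's top (not measured), sinks 2.5 mm per radian of wheel turn and presses through a spring washer. 10 N at the knob presses the plate with about 50 N, 15 N with about 80 N.
- wheel_mid (a point): centre of the toothed ratchet wheel (60 mm across) on the bridge, on the screw axis, 62 mm up. It turns clockwise (from above) with the handle and stays put when the handle swings back. 16 teeth, 0.393 rad each: a back swing of 1.2 rad picks up 3. Running free the knob takes 1 to 5 N clockwise, about 1 N back; once the foot touches, the force rises about 13 N per radian of turn.
- handle (a joint): ratchet handle, rad: 0 = pointing along the clamp's +x, grows clockwise seen from above (tightening); the stop pins block it at -0.70 and +0.70. It stays where it is left.
- knob (a point): centre of the black upright knob at the handle's end, a cylinder 22 mm in diameter, 100 mm from the screw axis, free from 78 mm to 130 mm above the shelf; this point is 106 mm above the shelf, 24 mm below the knob's top. Below it is the flat handle bar, 16 mm wide, top at 78 mm.
- hook: loose aluminium coat hook, 0.3 kg, standing on its foot plate: plate 90 mm (x) by 56 mm (y) by 8 mm. Origin: centre of the plate's underside; +x points to the plate's free end, which goes into the clamp first; the upright blade and the curved hook arm are at the -x end. Fully home its origin is at x = -15 mm, y = 0 in the clamp's frame with the axes parallel (1.5 mm of play to each rail).
- hook_blade (a point): centre of the hook's upright blade, 33 mm behind the hook's origin (x = -33 mm) and 56 mm above the plate's underside: blade 14 mm thick (y), 20 mm wide (x), from 8 to 88 mm high. Fully home it is at x = -48 mm, y = 0 in the clamp's frame.
- nail_tray: teal plastic tray with nails, 120 x 90 x 25 mm, bystander; origin under its centre
- paperweight: round glass paperweight, 72 mm across, 46 mm high, bystander; origin under its centre
- hook_case: closed plastic case, 80 x 60 x 30 mm, bystander; origin under its centre
- rail_slider: chrome picture rail slider, 50 x 30 x 32 mm, bystander; origin under its centre
Mind the look-alikes: they are no part of the job. There is more than one size of the hook; the job needs the largest. Of the things shaped like the clamp, the steel one is meant.

How it is judged:
By the outcome, as a careful person would: the job done as asked, in the order asked, and still so for the second after the job is handed in, with the robot touching nothing.
It also fails if it takes over 67 s, if anything falls off the work surface, if the arm or the gripper's body presses on something with over 40 N, if the wrist force passes 120 N, or if a joint passes its speed limit or range.

## Robot

A 6-joint arm with a two-finger parallel gripper is mounted at the origin on the work surface. World frame = base frame: x ahead of the robot, y to its left, z up, the work surface at z = 0. Lengths are in mm, angles in rad, forces in N, time in s.
With the tool pointing down it reaches from about 300 to 775 mm from the base axis. Payload 14.6 kg.
Tool frame: the origin (TCP) lies at the very end of the fingers, on their centre line; the grasp point (between the pads) lies 19 mm behind it; z points along the fingers, y is the line along which they close (so a half turn about z gives the same grasp; the last joint's range is limited). The gripper opens to 94 mm and grips with 3 to 60 N. Pads are 16 mm wide; open, the fingers measure 119 mm over their backs; the gripper's body (75 mm by 177 mm) begins 78 mm behind the grasp point.
Start: joints at [-1.222, 0.3, 1.521, -0, 1.321, -0.067], TCP at [222.149, -503.129, 205.446] pointing down, gripper open.
Joint ranges: [-3.03, 3.03], [-0.79, 2.21], [0.23, 2.52], [-1.04, 4.18], [0, 3.07], [-2.55, 2.55]. Speed limits (rad/s): [2.22, 2.22, 2.57, 3.14, 3.14, 3.14].

## Interface

Orientations are given as [roll, pitch, yaw] about the fixed x, y, z axes, in that order (R = Rz(yaw) Ry(pitch) Rx(roll)).
In Python, from cell import manip, eyes, ticket gives the robot as it stands. The module is installed in compiled form; this text tells all that it offers.
- The arm moves only by the tool arm_command, never from a script. Its argument "plan" is a list of rows, each a list of 5 numbers: the opening, from -1 (shut) to 1 (fully open), then the shift along the tool's x, y, z in m, then the turn about the tool's z in rad. In form: [[jaw, dx, dy, dz, roll], ...]. A call has 1 to 20 rows; each row shifts and turns the commanded pose from where the row before left it, along the tool's axes as they then stand; what a row does not reach is not made up. A row lasts 1/8 s, in which the tool goes at most 62.5 mm and 10.7 degrees, less where a joint would pass 70% of its speed; a pose out of reach is approached as far as the arm can. A call is refused whole if a number of a shift passes 0.0625 or a number of a turn 0.188, either way. A call with a gripper value outside its range is refused whole. The fingers move at their own pace and stop on an object; "newtons" is the grip in N (left out, the last holds). Time passes only in rows, so rows that do not move let the fingers close. It gives the time, the measured TCP pose, the force, the opening and the grip force at its end, in the units of the state.
- manip.read_state(): the state, without advancing time (a new reading comes with each control period).
- eyes.camera(name): name is "scene" or "top"; returns a dict with "img" (384x512x3 uint8, blue, green, red), "z_map" (384x512 float32, mm along the optical axis (not along the pixel's ray), 0 where there is no reading), "fx", "fy", "cx", "cy" (pixels), "dist" ([k1, k2, p1, p2, k3] as OpenCV has them; the pictures are not rectified), "eye" and "orientation" of the camera in the world. Camera axes: x right, y down, z forward; pixel columns grow to the right and rows downward; lengths in mm; the calibration is good to about 2 mm. A picture is of the moment at which its call begins.
- ticket.sign_off(): hands the job in; it is judged then, once.
The state is a dict: "clock": time; "joints": joint angles; "qd": joint speeds; "effort": joint torques, N m; "eef_pos": TCP position; "eef_rot": TCP orientation; "wrist_force": force on the tool from outside, world axes, zero at the start; "moment": the same for the moment, N m; "finger_gap": finger opening in mm; "finger_force": force on a finger pad.
Only numpy, scipy, OpenCV 4.12 (cv2) and the standard library are available. Lean on these libraries where they do the work, as an engineer would, in place of code of your own. Each camera call takes 0.05 s, during which the arm holds its last target. There are 200 camera calls.

## Working session

There is one attempt and no reset: what is moved stays moved. The work goes in short steps, Python scripts to look and compute and a tool call to move; the robot and the scene stay as the last step left them, time stands still between calls to the robot, and variables do not carry over. Pictures are saved under pics/ and viewed, at most 10 in all, crops included, and the job is handed in when it is done.

Besides the shell and the picture viewer there is one more tool, called after "Emit:" by a JSON object that holds its "name" and its "arguments", one argument or row to a line. arm_command: Moves the arm, as the interface text tells. Its arguments: {"type":"object","properties":{"plan":{"type":"array"},"newtons":{"type":"number"}},"required":["plan"]}

```bash
mkdir -p pics
cat > h.py <<'E'
import numpy as np,cv2,sys
from scipy.spatial.transform import Rotation as R
from cell import manip,eyes,ticket
def snap(n):
    c=eyes.camera(n); np.savez(f'{n}.npz',**{k:np.array(v) for k,v in c.items()}); return c
def pts(c,px,z=None):
    K=np.array([[c['fx'],0,c['cx']],[0,c['fy'],c['cy']],[0,0,1.]])
    px=np.array(px,float).reshape(-1,2)
    u=cv2.undistortPoints(px[:,None],K,np.array(c['dist'],float))[:,0]
    o=np.array(c['orientation'],float)
    M=R.from_euler('xyz',o).as_matrix() if o.size==3 else (o if o.shape==(3,3) else R.from_quat(o).as_matrix())
    d=np.c_[u,np.ones(len(u))]@M.T; e=np.array(c['eye'],float)
    if z is None:
        zz=c['z_map'][px[:,1].round().astype(int),px[:,0].round().astype(int)]
    else: zz=(z-e[2])/d[:,2]
    return e+d*np.reshape(zz,(-1,1))
E
python3 - <<'E'
from h import *
for n in('scene','top'):
    c=snap(n);print(n,c['eye'],c['orientation'],c['fx'],c['dist'])
    cv2.imwrite(f'pics/{n}0.png',cv2.resize(c['img'],(800,600),interpolation=cv2.INTER_CUBIC))
print(manip.read_state())
E
```

```text
scene [1031.45343294 -474.34682976 1144.06053491] [-2.62753617 -0.0110787   0.8688357 ] 471.27655081526785 [-0.0629646  0.         0.         0.         0.       ]
top [ 327.16206065  -57.87165633 1384.37113162] [-2.94493332 -0.01606247 -1.59232739] 431.7923141921189 [-0.02826221  0.          0.          0.          0.        ]
{'clock': 0.1, 'joints': array([-1.22160332e+00,  3.00378556e-01,  1.52147911e+00,  4.13934528e-06,
        1.32069604e+00, -6.65819250e-02]), 'qd': array([ 0.00089912, -0.00056941, -0.00166837, -0.00219738,  0.00041322,
        0.0008472 ]), 'effort': array([ 2.56420535e-03, -5.32637322e+01, -3.53282440e+01,  7.10325851e-02,
        2.34393182e-02, -5.45431783e-05]), 'eef_pos': array([ 222.07720461, -502.93374553,  204.98022954]), 'eef_rot': array([-3.14063400e+00, -6.79418677e-05,  4.15773873e-01]), 'wrist_force': array([0.41843278, 0.36479989, 0.28832211]), 'moment': array([-0.02702275,  0.02294828,  0.00218886]), 'finger_force': 0.0, 'finger_gap': 93.86753257464372}
```

View pics/top0.png

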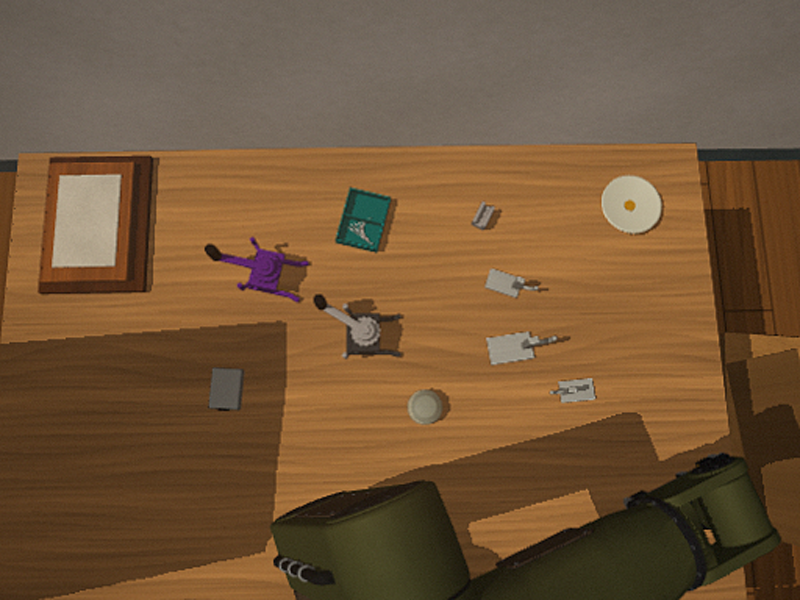

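View pics/scene0.png

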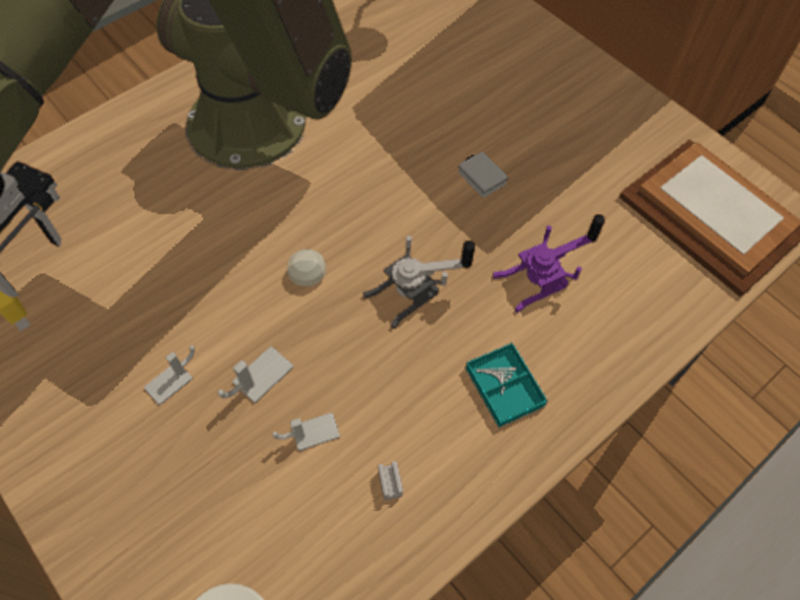

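The top picture shows three hooks: (512,347), the largest, (505,283) and (577,390). It also shows two clamps: dark steel at (365,330) and purple at (265,268). I choose the hook at (512,347) and the steel clamp, and check both in a close crop.

Run:
```python
from h import *
t=np.load('top.npz')
cv2.imwrite('pics/topc.png',cv2.resize(t['img'][176:264,198:390],None,fx=4,fy=4,interpolation=cv2.INTER_CUBIC))
s=np.load('scene.npz')
cv2.imwrite('pics/scc.png',cv2.resize(s['img'][140:275,85:315],None,fx=3.4,fy=3.4,interpolation=cv2.INTER_CUBIC))
```

```text
(no output)
```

View pics/topc.png

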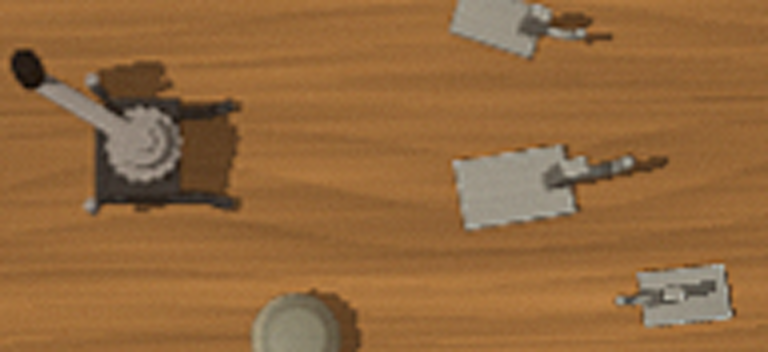

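View pics/scc.png

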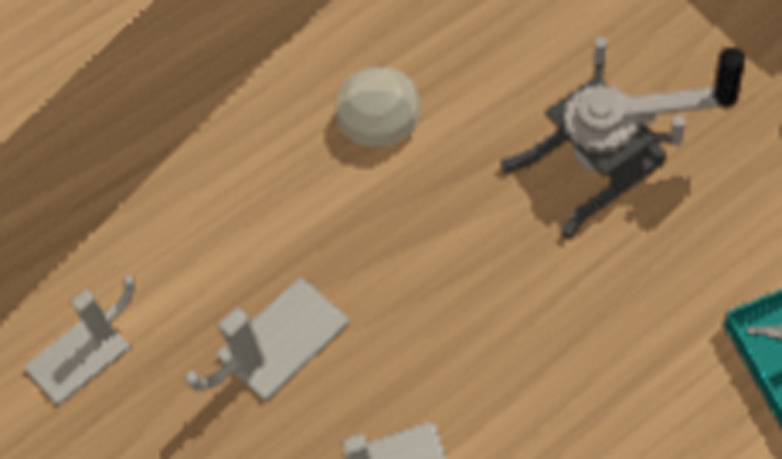

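The crops confirm both choices. The largest hook's plate corners in topc are (453,160), (563,146), (578,211) and (467,229), with its free end to the left. The steel clamp's wheel is at (143,144), the knob at (28,68), and the mouth opens right with rail ends at (237,106) and (237,202).

Run:
```python
from h import *
t=np.load('top.npz');s=np.load('scene.npz')
tc=lambda a:(np.array(a,float)+.5)/4-.5+[198,176]
sc=lambda a:(np.array(a,float)+.5)/3.4-.5+[85,140]
f=lambda n,p:print(n,p.round(1).tolist())
def rect(n,a):
    r=cv2.minAreaRect(a[:,:2].astype(np.float32));print(n,len(a),r, 'mean',a.mean(0).round(1))
f('plate top',pts(t,tc([(453,160),(563,146),(578,211),(467,229)]),8))
f('plate sc (far L.., free L, free R, near)',pts(s,sc([(303,279),(349,320),(265,399)]),8))
f('blade top sc',pts(s,sc([(236,321)]),88)); f('blade top topcam',pts(t,tc([(575,167)]),88))
f('wheel top',pts(t,tc([(143,144)]),66)); f('wheel sc',pts(s,sc([(600,112)]),66))
f('knob top',pts(t,tc([(28,68)]),125)); f('knob sc top',pts(s,sc([(731,54)]),130))
f('rail ends',pts(t,tc([(237,106),(237,202)]),12));f('rail ends sc',pts(s,sc([(505,167),(569,233)]),12))
g=np.stack(np.meshgrid(np.arange(512),np.arange(384)),-1).reshape(-1,2)
for n,c in(('top',t),('scene',s)):
    P=pts(c,g);np.save(n+'P.npy',P)
    W=pts(t,tc([(143,144)]),66)[0]; H=pts(t,tc([(515,187)]),8)[0]
    d=lambda q,r:np.hypot(*(P[:,:2]-q[:2]).T)<r
    z=P[:,2]
    rect(n+' plate',P[d(H,75)&(z>4)&(z<12)])
    rect(n+' blade',P[d(H,75)&(z>60)&(z<95)])
    rect(n+' bridge',P[d(W,60)&(z>50)&(z<58)])
    rect(n+' wheel',P[d(W,35)&(z>59)&(z<80)])
    rect(n+' rails',P[d(W,110)&(z>7)&(z<17)])
    rect(n+' knob',P[d(W,125)&(z>90)&(z<135)])
```

```text
plate top [[519.5, -257.9, 8.0], [529.1, -347.7, 8.0], [476.2, -356.7, 8.0], [463.6, -266.6, 8.0]]
plate sc (far L.., free L, free R, near) [[468.0, -266.5, 8.0], [520.2, -259.7, 8.0], [532.6, -348.1, 8.0]]
blade top sc [[504.3, -338.3, 88.0]]
blade top topcam [[501.1, -339.0, 88.0]]
wheel top [[528.4, -10.6, 66.0]]
wheel sc [[527.0, -9.4, 66.0]]
knob top [[578.0, 72.0, 125.0]]
knob sc top [[581.3, 74.5, 130.0]]
rail ends [[566.2, -84.7, 12.0], [488.5, -83.1, 12.0]]
rail ends sc [[492.4, -80.7, 12.0], [572.9, -79.9, 12.0]]
top plate 496 ((495.6882629394531, -307.6612243652344), (141.1290740966797, 139.42149353027344), 59.4576301574707) mean [ 495.7 -303.     7.6]
top blade 44 ((502.9024353027344, -353.3342590332031), (13.703024864196777, 53.02202606201172), 3.406733512878418) mean [ 501.6 -338.1   82.8]
top bridge 150 ((528.4646606445312, -2.9202003479003906), (62.56295394897461, 91.7178955078125), 89.6745834350586) mean [525.2  -3.2  54.7]
top wheel 222 ((530.3883666992188, -9.057239532470703), (63.297096252441406, 55.65073776245117), 17.846725463867188) mean [528.4  -8.9  69.7]
top
[... 428 characters left out ...]
 82 ((505.157470703125, -340.4249267578125), (15.05427360534668, 20.05035400390625), 12.478266716003418) mean [ 507.3 -340.7   80.6]
scene bridge 201 ((530.4493408203125, -8.934619903564453), (67.9269790649414, 92.25178527832031), 85.8796157836914) mean [539.5 -14.1  54.7]
scene wheel 294 ((531.3553466796875, -12.855457305908203), (61.274593353271484, 58.04942321777344), 14.9481201171875) mean [535.8 -14.2  70.2]
scene rails 177 ((528.2723388671875, -36.64178466796875), (87.36363220214844, 130.03578186035156), 1.6614162921905518) mean [539.  -40.5  11.1]
scene knob 109 ((584.717529296875, 70.40870666503906), (20.240501403808594, 24.31723403930664), 70.60985565185547) mean [586.9  68.7 116.6]
```

Emit:
{"name": "arm_command", "arguments": {
  "plan": [
    [0.1, 0, 0, 0, -0.183],
    [0.1, 0, 0, 0, -0.183],
    [0.1, 0, 0, 0, -0.183],
    [0.1, 0, 0, 0, -0.183],
    [0.1, 0, 0, 0, -0.183],
    [0.1, 0, 0, 0, -0.183],
    [0.1, 0, 0, 0, -0.184],
    [0.1, 0.0127, 0.0298, 0, 0],
    [0.1, 0.0127, 0.0298, 0, 0],
    [0.1, 0.0127, 0.0298, 0, 0],
    [0.1, 0.0127, 0.0298, 0, 0],
    [0.1, 0.0127, 0.0298, 0, 0],
    [0.1, 0.0127, 0.0298, 0, 0],
    [0.1, 0.0127, 0.0298, 0, 0],
    [0.1, 0.0127, 0.0298, 0, 0],
    [0.1, 0.0127, 0.0298, 0, 0],
    [0.1, 0.0127, 0.0298, 0, 0],
    [0.1, 0, 0, 0.03, 0],
    [0.1, 0, 0, 0.03, 0],
    [0.1, 0, 0, 0, 0]
  ],
  "newtons": 15
}}

```text
clock: 2.6
eef_pos: [500.8, -338.7, 143.3]
eef_rot: [-3.138, -0.003, 1.698]
wrist_force: [-0.6, -0.6, 1.0]
finger_gap: 51.8
finger_force: 0.0
```

Emit:
{"name": "arm_command", "arguments": {
  "plan": [
    [0.1, 0, 0, 0.03, 0],
    [0.1, 0, 0.001, 0.03, 0],
    [0.1, 0, 0, 0.03, 0],
    [0.1, 0, 0, 0.015, 0],
    [0.1, 0, 0, 0, 0]
  ]
}}

```text
clock: 3.22
eef_pos: [502.7, -339.4, 40.6]
eef_rot: [-3.141, -0.0, 1.698]
wrist_force: [0.5, 0.2, 0.3]
finger_gap: 51.4
finger_force: 0.0
```

Run:
```python
from h import *
s=snap('scene')
cv2.imwrite('pics/a.png',cv2.resize(s['img'][130:290,60:260],None,fx=3.7,fy=3.7,interpolation=cv2.INTER_CUBIC))
```

```text
(no output)
```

View pics/a.png

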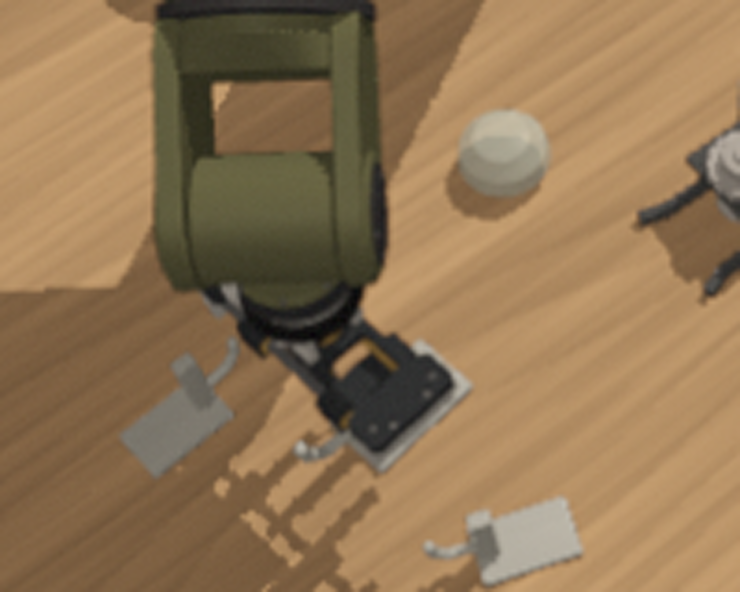

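The picture shows the gripper straddling the hook at (390,390), clear of its neighbours. Now I close on the blade.

Emit:
{"name": "arm_command", "arguments": {
  "plan": [
    [-0.5, 0, 0, 0, 0],
    [-1, 0, 0, 0, 0],
    [-1, 0, 0, 0, 0],
    [-1, 0, 0, 0, 0],
    [-1, 0, 0, 0, 0],
    [-1, 0, 0, 0, 0]
  ],
  "newtons": 20
}}

```text
clock: 4.03
eef_pos: [502.6, -339.3, 40.5]
eef_rot: [-3.141, -0.0, 1.698]
wrist_force: [-1.4, 0.4, 1.6]
finger_gap: 14.4
finger_force: 20.0
```

Emit:
{"name": "arm_command", "arguments": {
  "plan": [
    [-1, 0, 0, 0, 0.064],
    [-1, 0, 0, 0, 0.063],
    [-1, 0.01, 0.002, 0, 0],
    [-1, 0.021, 0.0035, 0, 0],
    [-1, 0.021, 0.0035, 0, 0],
    [-1, 0.021, 0.0035, 0, 0],
    [-1, 0.021, 0.0035, 0, 0],
    [-1, 0.021, 0.0035, 0, 0],
    [-1, 0.021, 0.0035, 0, 0],
    [-1, 0.02, 0.004, 0, 0],
    [-1, 0, 0, 0, 0],
    [-1, 0, 0, 0, 0]
  ]
}}

```text
clock: 5.52
eef_pos: [529.8, -183.2, 40.5]
eef_rot: [3.141, -0.0, 1.571]
wrist_force: [0.8, 2.0, 2.3]
finger_gap: 13.9
finger_force: 20.0
```

Run:
```python
from h import *
s=snap('scene');t=snap('top')
a=cv2.resize(s['img'][140:250,140:300],None,fx=3.5,fy=3.5,interpolation=cv2.INTER_CUBIC)
b=cv2.resize(t['img'][180:245,205:345],None,fx=4,fy=4,interpolation=cv2.INTER_CUBIC)[:,:560]
cv2.imwrite('pics/b.png',np.vstack([a,b])[:600] if a.shape[1]==b.shape[1] else a); print(a.shape,b.shape)
cv2.imwrite('pics/b.png',np.vstack([a[:335],b]))
print(manip.read_state()['eef_pos'],manip.read_state()['eef_rot'])
```

```text
(385, 560, 3) (260, 560, 3)
[ 529.66248464 -183.70139759   40.4881172 ] [ 3.14136362e+00 -1.04317010e-04  1.57018110e+00]
```

View pics/b.png

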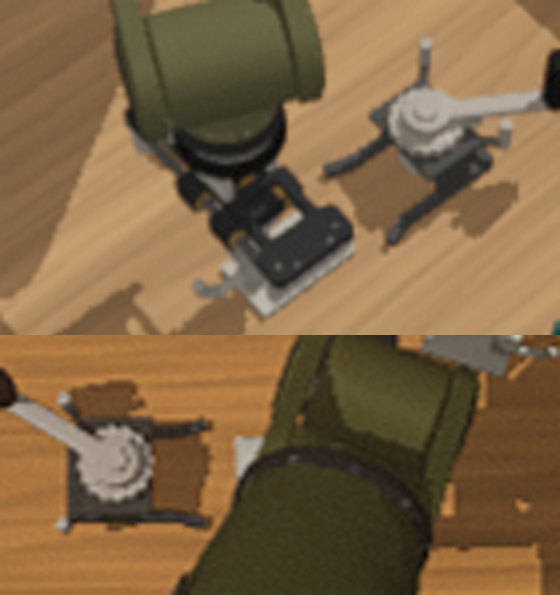

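The picture shows the plate in front of the mouth. The top view has the plate's visible front corner at (237,437), the upper rail from (150,432) to (208,425), and the lower rail from (150,519) to (208,522).

Run:
```python
from h import *
t=np.load('top.npz')
m=lambda a:(np.array(a,float)-[0,335]+.5)/4-.5+[205,180]
print(pts(t,m([(237,437)]),8).round(1))
print(pts(t,m([(150,432),(208,425),(150,519),(208,522)]),12).round(1))
print(pts(t,m([(65,524),(62,400)]),70).round(1),pts(t,m([(68,432),(68,527),(150,524)]),56).round(1))
```

```text
[[ 556.6 -107.2    8. ]]
[[561.4 -37.1  12. ]
 [566.2 -83.9  12. ]
 [491.  -36.1  12. ]
 [487.7 -82.3  12. ]]
[[481.5  27.9  70. ]
 [577.8  29.7  70. ]] [[555.1  26.1  56. ]
 [480.8  26.5  56. ]
 [481.9 -36.7  56. ]]
```

Emit:
{"name": "arm_command", "arguments": {
  "plan": [
    [-1, 0.01, -0.001, 0, 0],
    [-1, 0.01, 0, 0, 0],
    [-1, 0.01, 0, 0, 0],
    [-1, 0.01, 0, 0, 0],
    [-1, 0.008, 0, 0, 0],
    [-1, 0, 0, 0, 0]
  ]
}}

```text
clock: 6.38
eef_pos: [528.7, -134.3, 40.5]
eef_rot: [-3.141, -0.001, 1.572]
wrist_force: [-0.1, 1.9, 1.2]
finger_gap: 14.3
finger_force: 20.0
```

Emit:
{"name": "arm_command", "arguments": {
  "plan": [
    [-1, 0.006, 0, 0, 0],
    [-1, 0.006, 0, 0, 0],
    [-1, 0.006, 0, 0, 0],
    [-1, 0, 0, 0, 0]
  ]
}}

```text
clock: 6.88
eef_pos: [528.7, -116.6, 40.5]
eef_rot: [-3.141, -0.001, 1.571]
wrist_force: [-0.9, 2.3, 1.3]
finger_gap: 13.7
finger_force: 20.0
```

Emit:
{"name": "arm_command", "arguments": {
  "plan": [
    [-1, 0.006, 0, 0, 0],
    [-1, 0.006, 0, 0, 0],
    [-1, 0.006, 0, 0, 0],
    [-1, 0.006, 0, 0, 0],
    [-1, 0, 0, 0, 0]
  ]
}}

```text
clock: 7.5
eef_pos: [528.7, -92.5, 40.4]
eef_rot: [-3.141, -0.001, 1.571]
wrist_force: [-0.1, 1.7, 1.1]
finger_gap: 13.9
finger_force: 20.0
```

Emit:
{"name": "arm_command", "arguments": {
  "plan": [
    [-1, 0.006, 0, 0, 0],
    [-1, 0.006, 0, 0, 0],
    [-1, 0.006, 0, 0, 0],
    [-1, 0.003, 0, 0, 0],
    [-1, 0, 0, 0, 0]
  ]
}}

```text
clock: 8.12
eef_pos: [528.6, -71.7, 40.4]
eef_rot: [-3.142, -0.001, 1.571]
wrist_force: [0.5, 2.2, 2.2]
finger_gap: 13.8
finger_force: 20.0
```

Emit:
{"name": "arm_command", "arguments": {
  "plan": [
    [-1, 0.003, 0, 0, 0],
    [-1, 0.003, 0, 0, 0],
    [-1, 0.002, 0, 0, 0],
    [-1, 0, 0, 0, 0]
  ]
}}

```text
clock: 8.62
eef_pos: [528.7, -64.0, 40.5]
eef_rot: [3.142, -0.0, 1.571]
wrist_force: [0.1, -0.3, 0.9]
finger_gap: 14.1
finger_force: 20.0
```

Emit:
{"name": "arm_command", "arguments": {
  "plan": [
    [-1, 0.002, 0, 0, 0],
    [-1, 0.001, 0, 0, 0],
    [-1, 0, 0, 0, 0]
  ]
}}

```text
clock: 9.0
eef_pos: [528.7, -61.1, 40.5]
eef_rot: [3.142, -0.0, 1.571]
wrist_force: [-0.5, -0.6, 1.0]
finger_gap: 13.7
finger_force: 20.0
```

Emit:
{"name": "arm_command", "arguments": {
  "plan": [
    [-1, 0.001, 0, 0, 0],
    [-1, 0.001, 0, 0, 0],
    [-1, 0, 0, 0, 0]
  ]
}}

```text
clock: 9.38
eef_pos: [528.6, -59.2, 40.4]
eef_rot: [-3.142, -0.0, 1.571]
wrist_force: [0.3, -2.2, 1.5]
finger_gap: 13.6
finger_force: 20.0
```

Emit:
{"name": "arm_command", "arguments": {
  "plan": [
    [-1, 0.001, 0, 0, 0],
    [-1, 0.001, 0, 0, 0],
    [-1, 0, 0, 0, 0]
  ]
}}

```text
clock: 9.75
eef_pos: [528.6, -58.4, 40.7]
eef_rot: [-3.142, 0.002, 1.571]
wrist_force: [-2.3, -11.5, 4.1]
finger_gap: 13.9
finger_force: 20.0
```

Emit:
{"name": "arm_command", "arguments": {
  "plan": [
    [-1, -0.0008, 0, 0, 0],
    [-1, 0, 0, 0, 0],
    [-0.6, 0, 0, 0, 0],
    [-0.4, 0, 0, 0, 0],
    [-0.1, 0, 0, 0, 0],
    [-0.1, 0, 0, 0, 0],
    [-0.1, 0, 0, -0.02, 0],
    [-0.1, 0, 0, -0.03, 0],
    [-0.1, 0, 0, -0.04, 0],
    [-0.1, 0, 0, -0.04, 0],
    [-0.1, 0, 0, 0, 0]
  ]
}}

```text
clock: 11.12
eef_pos: [529.8, -58.2, 173.3]
eef_rot: [3.136, 0.001, 1.571]
wrist_force: [0.4, -0.0, -0.5]
finger_gap: 42.3
finger_force: 0.0
```

Run:
```python
from h import *
s=snap('scene');t=snap('top')
cv2.imwrite('pics/c.png',cv2.resize(s['img'][110:240,190:330],None,fx=4.5,fy=4.5,interpolation=cv2.INTER_CUBIC))
for n,c in(('top',t),('scene',s)):
    g=np.stack(np.meshgrid(np.arange(512),np.arange(384)),-1).reshape(-1,2)
    P=pts(c,g);k=P[(np.hypot(P[:,0]-581,P[:,1]-73)<25)&(P[:,2]>112)&(P[:,2]<136)]
    print(n,len(k),k.mean(0),cv2.minAreaRect(k[:,:2].astype(np.float32)) if len(k) else '')
```

```text
top 42 [581.04650554  73.59470506 127.04619402] ((581.3409423828125, 73.76539611816406), (18.335163116455078, 17.215740203857422), 25.951753616333008)
scene 68 [585.71241316  70.01751498 125.5511003 ] ((584.6837158203125, 71.34397888183594), (21.460355758666992, 20.405609130859375), 78.3989028930664)
```

View pics/c.png

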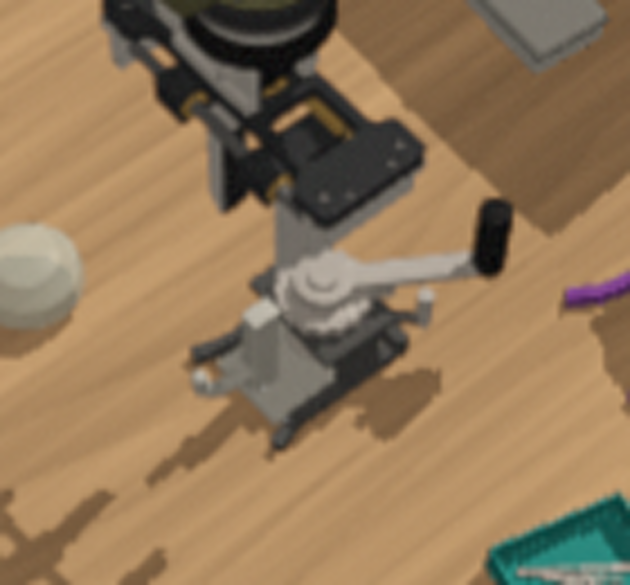

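The hook's plate sits between the rails under the wheel, with the blade at (262,340) and the knob at (492,235). Next I go to the knob.

Emit:
{"name": "arm_command", "arguments": {
  "plan": [
    [-0.1, 0.02, 0.008, 0, 0],
    [-0.1, 0.022, 0.009, 0, 0.14],
    [-0.1, 0, 0, 0, 0.14],
    [-0.1, 0, 0, 0, 0.14],
    [-0.1, 0, 0, 0, 0.146],
    [-0.1, 0, 0, 0, 0]
  ]
}}

```text
clock: 11.98
eef_pos: [545.2, -16.0, 169.0]
eef_rot: [-3.14, 0.001, 1.006]
wrist_force: [-0.2, 0.3, -0.8]
finger_gap: 42.2
finger_force: 0.0
```

```bash
cat > g.py <<'E'
import numpy as np,sys
from cell import manip
s=manip.read_state();p=s['eef_pos'];yw=s['eef_rot'][2]
A=np.array([528.7,-10.4]);r=p[:2]-A
phi=np.arctan2(r[1],r[0]);ty=np.array([np.sin(yw),-np.cos(yw)]);tx=np.array([np.cos(yw),np.sin(yw)])
F=s['wrist_force'][:2]
print('t',s['clock'],'th',round(np.pi/2-phi,3),'R',np.hypot(*r).round(1),'yaw',yw.round(3),'thyaw',round(np.pi/2-yw,3),'Ftan',round(F@ty,2),'Frad',round(F@tx,2),'pos',p.round(1),'gap',s['finger_gap'])
if len(sys.argv)>2:
    d=np.array(sys.argv[1:3],float)-p[:2];print('to target dx,dy',d@tx,d@ty)
E
python3 g.py 582 73.5
```

```text
t 11.975 th 1.899 R 17.4 yaw 1.006 thyaw 0.565 Ftan -0.3 Frad 0.15 pos [545.2 -16.  169. ] gap 42.177472620668944
to target dx,dy 95.32051942234752 -16.810968646177937
```

Emit:
{"name": "arm_command", "arguments": {
  "plan": [
    [-0.1, 0.032, -0.006, 0, 0],
    [-0.1, 0.032, -0.006, 0, 0],
    [-0.1, 0.0313, -0.0048, 0, 0],
    [-0.1, 0, 0, 0, 0],
    [-0.1, 0, 0, 0.025, 0],
    [-0.1, 0, 0, 0.025, 0],
    [-0.1, 0, 0, 0.025, 0],
    [-0.1, 0, 0, 0, 0]
  ]
}}

```text
clock: 12.98
eef_pos: [581.3, 72.5, 93.6]
eef_rot: [-3.138, 0.002, 1.006]
wrist_force: [0.3, -0.1, 0.6]
finger_gap: 42.4
finger_force: 0.0
```

```bash
python3 g.py 582 73.5
```

```text
t 12.975 th 0.565 R 98.2 yaw 1.006 thyaw 0.565 Ftan 0.3 Frad 0.04 pos [581.3  72.5  93.6] gap 42.43605754597276
to target dx,dy 1.2078102313951014 0.08693057326429987
```

Emit:
{"name": "arm_command", "arguments": {
  "plan": [
    [-0.46, 0.001, 0, 0, 0],
    [-0.46, 0, 0, 0, 0],
    [-0.46, 0, 0, 0, 0],
    [-0.46, -0.0012, -0.0152, 0, -0.153],
    [-0.46, -0.0012, -0.0152, 0, -0.153],
    [-0.46, -0.0012, -0.0152, 0, -0.153],
    [-0.46, -0.0012, -0.0152, 0, -0.153],
    [-0.46, 0, 0, 0, 0]
  ],
  "newtons": 40
}}

```text
clock: 13.98
eef_pos: [524.4, 89.7, 95.8]
eef_rot: [-3.141, -0.0, 1.616]
wrist_force: [-3.5, 1.2, -0.5]
finger_gap: 25.6
finger_force: 1.8
```

```bash
python3 g.py
```

```text
t 13.975 th -0.043 R 100.2 yaw 1.616 thyaw -0.045 Ftan -3.44 Frad 1.38 pos [524.4  89.7  95.8] gap 25.61050296541765
```

Emit:
{"name": "arm_command", "arguments": {
  "plan": [
    [-0.46, -0.0012, -0.0152, 0, -0.153],
    [-0.46, -0.0012, -0.0152, 0, -0.153],
    [-0.46, -0.0012, -0.0152, 0, -0.153],
    [-0.46, -0.0012, -0.0152, 0, -0.153],
    [-0.46, 0, 0, 0, 0],
    [-0.46, 0, 0, 0, 0]
  ]
}}

```text
clock: 14.72
eef_pos: [469.4, 68.8, 95.7]
eef_rot: [3.141, 0.0, 2.224]
wrist_force: [0.0, 0.9, -0.3]
finger_gap: 25.1
finger_force: 0.0
```

```bash
python3 g.py
```

```text
t 14.725 th -0.642 R 98.9 yaw 2.224 thyaw -0.653 Ftan 0.59 Frad 0.74 pos [469.4  68.8  95.7] gap 25.121008107342412
```

Emit:
{"name": "arm_command", "arguments": {
  "plan": [
    [-0.46, -0.001, 0.0144, 0, 0.145],
    [-0.46, -0.001, 0.0144, 0, 0.145],
    [-0.46, -0.001, 0.0144, 0, 0.145],
    [-0.46, -0.001, 0.0144, 0, 0.145],
    [-0.46, -0.001, 0.0144, 0, 0.145]
  ]
}}

```text
clock: 15.35
eef_pos: [536.7, 89.9, 95.2]
eef_rot: [-3.14, 0.0, 1.495]
wrist_force: [-4.1, -0.9, 1.0]
finger_gap: 25.3
finger_force: 1.6
```

```bash
python3 g.py
```

```text
t 15.35 th 0.08 R 100.6 yaw 1.495 thyaw 0.075 Ftan -4.07 Frad -1.25 pos [536.7  89.9  95.2] gap 25.28662718848023
```

Emit:
{"name": "arm_command", "arguments": {
  "plan": [
    [-0.46, -0.001, 0.0144, 0, 0.145],
    [-0.46, -0.001, 0.0144, 0, 0.145],
    [-0.46, -0.001, 0.0144, 0, 0.145],
    [-0.46, -0.001, 0.0144, 0, 0.145]
  ]
}}

```text
clock: 15.85
eef_pos: [590.1, 70.1, 95.1]
eef_rot: [-3.14, 0.001, 0.916]
wrist_force: [-4.9, 0.7, 1.3]
finger_gap: 25.2
finger_force: 1.7
```

```bash
python3 g.py
```

```text
t 15.85 th 0.652 R 101.2 yaw 0.916 thyaw 0.655 Ftan -4.28 Frad -2.47 pos [590.1  70.1  95.1] gap 25.18245652428074
```

Emit:
{"name": "arm_command", "arguments": {
  "plan": [
    [-0.46, 0, 0, 0, 0]
  ]
}}

```text
clock: 15.98
eef_pos: [590.2, 69.7, 95.0]
eef_rot: [-3.141, 0.0, 0.921]
wrist_force: [-0.4, 0.4, -0.6]
finger_gap: 25.9
finger_force: 0.1
```

```bash
python3 g.py
```

```text
t 15.975 th 0.655 R 101.0 yaw 0.921 thyaw 0.649 Ftan -0.58 Frad 0.06 pos [590.2  69.7  95. ] gap 25.86452041348492
```

Emit:
{"name": "arm_command", "arguments": {
  "plan": [
    [-0.46, -0.0012, -0.0144, 0, -0.145],
    [-0.46, -0.0012, -0.0144, 0, -0.145],
    [-0.46, -0.0012, -0.0144, 0, -0.145],
    [-0.46, -0.0012, -0.0144, 0, -0.145],
    [-0.46, -0.0012, -0.0144, 0, -0.145],
    [-0.46, -0.0012, -0.0144, 0, -0.145],
    [-0.46, -0.0012, -0.0144, 0, -0.145],
    [-0.46, -0.0012, -0.0144, 0, -0.145],
    [-0.46, -0.0012, -0.0144, 0, -0.145],
    [-0.46, 0, 0, 0, 0]
  ]
}}

```text
clock: 17.23
eef_pos: [468.2, 67.9, 95.6]
eef_rot: [3.141, 0.0, 2.229]
wrist_force: [0.4, -0.7, -1.0]
finger_gap: 25.4
finger_force: 0.0
```

```bash
python3 g.py
```

```text
t 17.225 th -0.658 R 98.9 yaw 2.229 thyaw -0.658 Ftan -0.08 Frad -0.77 pos [468.2  67.9  95.6] gap 25.388051641952142
```

Emit:
{"name": "arm_command", "arguments": {
  "plan": [
    [-0.46, -0.001, 0.0144, 0, 0.145],
    [-0.46, -0.001, 0.0144, 0, 0.145],
    [-0.46, -0.001, 0.0144, 0, 0.145],
    [-0.46, -0.001, 0.0144, 0, 0.145],
    [-0.46, -0.001, 0.0144, 0, 0.145]
  ]
}}

```text
clock: 17.85
eef_pos: [536.4, 89.3, 95.3]
eef_rot: [-3.141, 0.0, 1.496]
wrist_force: [-2.8, -1.9, 1.7]
finger_gap: 25.1
finger_force: 1.7
```

```bash
python3 g.py
```

```text
t 17.85 th 0.078 R 100.0 yaw 1.496 thyaw 0.074 Ftan -2.67 Frad -2.12 pos [536.4  89.3  95.3] gap 25.110396109157428
```

Emit:
{"name": "arm_command", "arguments": {
  "plan": [
    [-0.46, -0.001, 0.0144, 0, 0.145],
    [-0.46, -0.001, 0.0144, 0, 0.145]
  ]
}}

```text
clock: 18.1
eef_pos: [564.6, 83.3, 95.2]
eef_rot: [-3.141, 0.0, 1.206]
wrist_force: [-3.2, -0.3, 1.4]
finger_gap: 25.8
finger_force: 1.7
```

```bash
python3 g.py
```

```text
t 18.1 th 0.366 R 100.4 yaw 1.206 thyaw 0.364 Ftan -2.86 Frad -1.43 pos [564.6  83.3  95.2] gap 25.757576260452932
```

Emit:
{"name": "arm_command", "arguments": {
  "plan": [
    [-0.46, -0.001, 0.0144, 0, 0.145],
    [-0.46, -0.001, 0.0144, 0, 0.145]
  ]
}}

```text
clock: 18.35
eef_pos: [589.9, 69.5, 95.1]
eef_rot: [-3.141, 0.0, 0.916]
wrist_force: [-3.4, -0.4, 1.7]
finger_gap: 25.6
finger_force: 1.7
```

```bash
python3 g.py
```

```text
t 18.35 th 0.653 R 100.6 yaw 0.916 thyaw 0.654 Ftan -2.47 Frad -2.42 pos [589.9  69.5  95.1] gap 25.61706248027805
```

Emit:
{"name": "arm_command", "arguments": {
  "plan": [
    [-0.46, -0.0012, -0.0144, 0, -0.145],
    [-0.46, -0.0012, -0.0144, 0, -0.145],
    [-0.46, -0.0012, -0.0144, 0, -0.145],
    [-0.46, -0.0012, -0.0144, 0, -0.145],
    [-0.46, -0.0012, -0.0144, 0, -0.145],
    [-0.46, -0.0012, -0.0144, 0, -0.145],
    [-0.46, -0.0012, -0.0144, 0, -0.145],
    [-0.46, -0.0012, -0.0144, 0, -0.145],
    [-0.46, -0.0012, -0.0144, 0, -0.145],
    [-0.46, 0, 0, 0, 0]
  ]
}}

```text
clock: 19.6
eef_pos: [468.5, 67.0, 95.6]
eef_rot: [3.141, 0.0, 2.226]
wrist_force: [0.4, -0.3, 0.8]
finger_gap: 25.5
finger_force: 0.0
```

```bash
python3 g.py
```

```text
t 19.6 th -0.661 R 98.1 yaw 2.226 thyaw -0.655 Ftan 0.14 Frad -0.48 pos [468.5  67.   95.6] gap 25.54922283429846
```

Emit:
{"name": "arm_command", "arguments": {
  "plan": [
    [-0.46, -0.001, 0.0144, 0, 0.145],
    [-0.46, -0.001, 0.0144, 0, 0.145],
    [-0.46, -0.001, 0.0144, 0, 0.145],
    [-0.46, -0.001, 0.0144, 0, 0.145]
  ]
}}

```text
clock: 20.1
eef_pos: [522.2, 88.3, 95.3]
eef_rot: [-3.141, 0.0, 1.639]
wrist_force: [-2.9, -2.3, 1.4]
finger_gap: 25.2
finger_force: 1.7
```

```bash
python3 g.py
```

```text
t 20.1 th -0.066 R 98.9 yaw 1.639 thyaw -0.068 Ftan -3.05 Frad -2.12 pos [522.2  88.3  95.3] gap 25.242592858277668
```

Still free. I continue in small steps.

Emit:
{"name": "arm_command", "arguments": {
  "plan": [
    [-0.46, -0.001, 0.0144, 0, 0.145],
    [-0.46, -0.001, 0.0144, 0, 0.145]
  ]
}}

```text
clock: 20.35
eef_pos: [550.8, 86.4, 95.2]
eef_rot: [-3.14, 0.0, 1.349]
wrist_force: [-5.0, -1.9, 2.8]
finger_gap: 25.8
finger_force: 2.3
```

Emit:
{"name": "arm_command", "arguments": {
  "plan": [
    [-0.46, -0.001, 0.0144, 0, 0.145]
  ]
}}

```text
clock: 20.48
eef_pos: [564.6, 82.4, 95.2]
eef_rot: [-3.14, 0.0, 1.204]
wrist_force: [-5.9, -0.7, 4.0]
finger_gap: 25.2
finger_force: 2.8
```

Emit:
{"name": "arm_command", "arguments": {
  "plan": [
    [-0.46, -0.0005, 0.0072, 0, 0.0725]
  ]
}}

```text
clock: 20.6
eef_pos: [571.3, 79.6, 95.2]
eef_rot: [-3.14, -0.0, 1.132]
wrist_force: [-6.0, 3.4, 3.0]
finger_gap: 25.6
finger_force: 3.2
```

```bash
python3 g.py
```

```text
t 20.6 th 0.442 R 99.6 yaw 1.132 thyaw 0.439 Ftan -6.88 Frad 0.48 pos [571.3  79.6  95.2] gap 25.551328171491804
```

Emit:
{"name": "arm_command", "arguments": {
  "plan": [
    [-0.46, -0.0005, 0.0072, 0, 0.0725]
  ]
}}

```text
clock: 20.72
eef_pos: [577.3, 76.5, 95.2]
eef_rot: [-3.14, -0.0, 1.061]
wrist_force: [-5.0, 5.0, 2.9]
finger_gap: 25.6
finger_force: 3.6
```

```bash
python3 g.py
```

```text
t 20.725 th 0.51 R 99.5 yaw 1.061 thyaw 0.51 Ftan -6.79 Frad 1.98 pos [577.3  76.5  95.2] gap 25.618864299340817
```

Emit:
{"name": "arm_command", "arguments": {
  "plan": [
    [-0.46, -0.0005, 0.0072, 0, 0.0725]
  ]
}}

```text
clock: 20.85
eef_pos: [583.3, 72.8, 95.2]
eef_rot: [-3.14, -0.0, 0.989]
wrist_force: [-5.2, 5.8, 3.2]
finger_gap: 25.3
finger_force: 4.0
```

```bash
python3 g.py
```

```text
t 20.85 th 0.581 R 99.5 yaw 0.989 thyaw 0.582 Ftan -7.56 Frad 2.0 pos [583.3  72.8  95.2] gap 25.336388064011825
```

Emit:
{"name": "arm_command", "arguments": {
  "plan": [
    [-0.46, -0.0002, 0.004, 0, 0.04]
  ]
}}

```text
clock: 20.98
eef_pos: [586.6, 70.5, 95.2]
eef_rot: [-3.14, -0.001, 0.949]
wrist_force: [-5.4, 6.9, 2.5]
finger_gap: 25.4
finger_force: 4.1
```

```bash
python3 g.py
```

```text
t 20.975 th 0.621 R 99.5 yaw 0.949 thyaw 0.622 Ftan -8.37 Frad 2.46 pos [586.6  70.5  95.2] gap 25.350320368940363
```

Emit:
{"name": "arm_command", "arguments": {
  "plan": [
    [-0.46, -0.001, -0.0144, 0, -0.145],
    [-0.46, -0.001, -0.0144, 0, -0.145],
    [-0.46, -0.001, -0.0144, 0, -0.145],
    [-0.46, -0.001, -0.0144, 0, -0.145],
    [-0.46, -0.001, -0.0144, 0, -0.145],
    [-0.46, -0.001, -0.0144, 0, -0.145],
    [-0.46, 0, 0, 0, 0],
    [-0.46, -0.0003, 0.006, 0, 0.06]
  ]
}}

```text
clock: 21.98
eef_pos: [510.2, 85.9, 95.5]
eef_rot: [-3.141, -0.0, 1.758]
wrist_force: [-4.5, 0.2, 2.9]
finger_gap: 25.3
finger_force: 2.2
```

```bash
python3 g.py
```

```text
t 21.975 th -0.19 R 98.1 yaw 1.758 thyaw -0.187 Ftan -4.4 Frad 1.02 pos [510.2  85.9  95.5] gap 25.319909939099396
```

Emit:
{"name": "arm_command", "arguments": {
  "plan": [
    [-0.46, -0.0003, 0.006, 0, 0.06]
  ]
}}

```text
clock: 22.1
eef_pos: [515.8, 86.9, 95.4]
eef_rot: [-3.14, -0.0, 1.697]
wrist_force: [-8.0, 0.7, 5.6]
finger_gap: 25.6
finger_force: 4.2
```

```bash
python3 g.py
```

```text
t 22.1 th -0.131 R 98.2 yaw 1.697 thyaw -0.126 Ftan -7.83 Frad 1.67 pos [515.8  86.9  95.4] gap 25.617739416150442
```

Emit:
{"name": "arm_command", "arguments": {
  "plan": [
    [-0.46, -0.0002, 0.004, 0, 0.04]
  ]
}}

```text
clock: 22.22
eef_pos: [519.8, 87.4, 95.4]
eef_rot: [-3.139, -0.001, 1.657]
wrist_force: [-8.3, 0.9, 6.8]
finger_gap: 25.7
finger_force: 4.3
```

```bash
python3 g.py
```

```text
t 22.225 th -0.091 R 98.2 yaw 1.657 thyaw -0.087 Ftan -8.16 Frad 1.65 pos [519.8  87.4  95.4] gap 25.66900537897295
```

Emit:
{"name": "arm_command", "arguments": {
  "plan": [
    [-0.46, -0.0002, 0.004, 0, 0.04]
  ]
}}

```text
clock: 22.35
eef_pos: [523.6, 87.7, 95.4]
eef_rot: [-3.139, -0.001, 1.618]
wrist_force: [-9.4, 2.5, 6.9]
finger_gap: 25.2
finger_force: 4.5
```

Emit:
{"name": "arm_command", "arguments": {
  "plan": [
    [-0.46, -0.0002, 0.004, 0, 0.04]
  ]
}}

```text
clock: 22.48
eef_pos: [527.6, 87.8, 95.4]
eef_rot: [-3.139, -0.001, 1.578]
wrist_force: [-9.1, 3.1, 7.5]
finger_gap: 25.5
finger_force: 4.7
```

```bash
python3 g.py
```

```text
t 22.475 th -0.011 R 98.2 yaw 1.578 thyaw -0.007 Ftan -9.07 Frad 3.19 pos [527.6  87.8  95.4] gap 25.47791621875841
```

Emit:
{"name": "arm_command", "arguments": {
  "plan": [
    [-0.46, -0.0002, 0.004, 0, 0.04]
  ]
}}

```text
clock: 22.6
eef_pos: [531.5, 87.8, 95.4]
eef_rot: [-3.139, -0.001, 1.538]
wrist_force: [-8.9, 5.4, 7.3]
finger_gap: 25.6
finger_force: 4.9
```

```bash
python3 g.py
```

```text
t 22.6 th 0.029 R 98.3 yaw 1.538 thyaw 0.033 Ftan -9.12 Frad 5.09 pos [531.5  87.8  95.4] gap 25.56758749563673
```

Emit:
{"name": "arm_command", "arguments": {
  "plan": [
    [-0.46, -0.0002, 0.004, 0, 0.04]
  ]
}}

```text
clock: 22.72
eef_pos: [535.5, 87.6, 95.4]
eef_rot: [-3.139, -0.001, 1.498]
wrist_force: [-10.0, 5.7, 7.7]
finger_gap: 25.6
finger_force: 5.1
```

```bash
python3 g.py
```

```text
t 22.725 th 0.07 R 98.3 yaw 1.498 thyaw 0.073 Ftan -10.43 Frad 4.98 pos [535.5  87.6  95.4] gap 25.641429280523926
```

The knob now takes about 10 N, so I let go.

Emit:
{"name": "arm_command", "arguments": {
  "plan": [
    [-0.46, 0, -0.001, 0, 0],
    [-0.1, 0, 0, 0, 0],
    [-0.1, 0, 0, 0, 0],
    [-0.1, 0, 0, -0.02, 0],
    [-0.1, 0, 0, -0.04, 0],
    [-0.1, 0, 0, -0.04, 0],
    [-0.1, 0, 0, -0.04, 0],
    [-0.1, -0.04, 0, 0, 0],
    [-0.1, -0.06, 0, 0, 0],
    [-0.1, -0.06, 0, 0, 0],
    [-0.1, 0, 0, 0, 0],
    [-0.1, 0, 0, 0, 0]
  ]
}}

```text
clock: 24.22
eef_pos: [524.6, -72.9, 235.5]
eef_rot: [3.141, -0.0, 1.504]
wrist_force: [0.4, 0.7, 0.6]
finger_gap: 42.8
finger_force: 0.0
```

```bash
python3 - <<'E'
from h import *
s=snap('scene')
cv2.imwrite('pics/d.png',cv2.resize(s['img'],(800,600),interpolation=cv2.INTER_CUBIC))
E
python3 g.py
```

```text
t 24.275 th 3.207 R 62.1 yaw 1.506 thyaw 0.065 Ftan 0.07 Frad -0.0 pos [524.6 -72.3 235.5] gap 42.048879801549575
```

View pics/d.png

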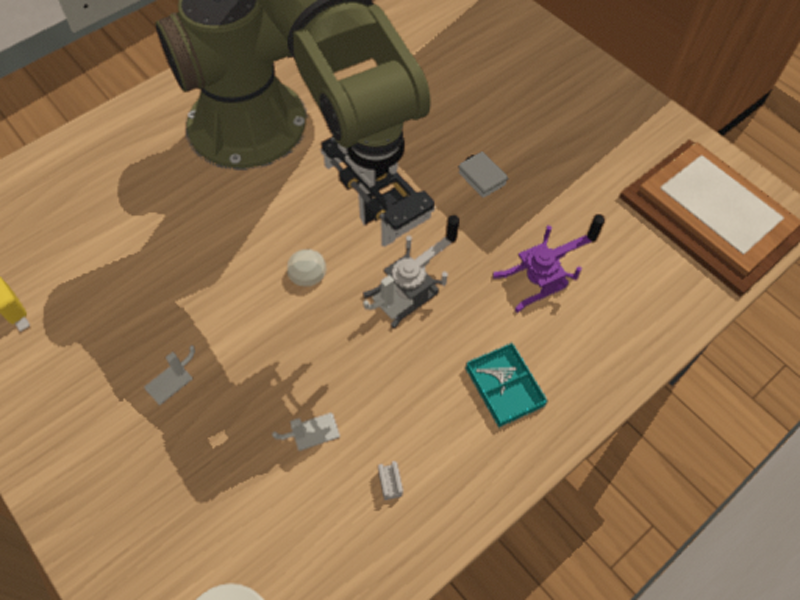

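The hook sits in the clamp at (395,300), and the bystanders are where they were. One quick depth check of the blade, then I hand in.

Run:
```python
from h import *
s=np.load('scene.npz')
g=np.stack(np.meshgrid(np.arange(512),np.arange(384)),-1).reshape(-1,2)
P=pts(s,g);k=P[(np.hypot(P[:,0]-529,P[:,1]+58)<22)&(P[:,2]>60)&(P[:,2]<95)]
r=cv2.minAreaRect(k[:,:2].astype(np.float32));print(len(k),r,k[:,2].max())
ok=len(k)>10 and abs(r[0][1]+59)<5
print(ok)
if ok: print(ticket.sign_off())
```

```text
93 ((528.7523193359375, -54.372222900390625), (35.31584930419922, 22.621599197387695), 81.21100616455078) 91.40234023994662
True
the job is handed in; nothing more can be done
None
```

I slid the largest hook against the steel clamp's back stop, ratcheted the screw foot down until the knob took about 10 N, let go and handed the job in at about 24 s; the last picture showed the hook home and nothing else moved.

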